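# Hold the dusting stencil over the uncovered cake

## Robot

A 6-joint arm with a two-finger parallel gripper is mounted at the origin on the work surface. World frame = base frame: x ahead of the robot, y to its left, z up, the work surface at z = 0. Lengths are in m, angles in rad, forces in N, time in s.
With the tool pointing down it reaches from about 0.375 to 0.9 m from the base axis. Payload 3.1 kg.
Tool frame: the origin (TCP) lies midway between the tips of the shut fingers; the grasp point (between the pads) lies 19 mm behind it (manip.pinch_z is the distance from the TCP to the grasp point, in m); z points along the fingers, y is the line along which they close (so a half turn about z gives the same grasp; the last joint's range is limited). The gripper opens to 85 mm and grips with 20 to 120 N. Pads are 22 mm wide; open, the fingers measure 114 mm over their backs; the gripper's body (76 mm by 85 mm) begins 54 mm behind the grasp point. The pads swing forward as they close: fully open they stand 13 mm farther back than shut.
Start: joints at [-1.312, 0.527, 1.433, -0, 1.181, -0.178], TCP at [0.265, -0.566, 0.231] pointing down, gripper open.
Joint ranges: [-3.08, 3.08], [-0.75, 2.2], [0.22, 2.44], [-1.43, 4.57], [0, 2.65], [-2.85, 2.85]. Speed limits (rad/s): [2.79, 2.79, 3.14, 3.14, 3.14, 3.14].

## Interface

Orientations are given as a unit quaternion [x, y, z, w].
In Python, from station import manip, viewer, ticket gives the robot as it stands.
- The arm moves only by the shell command python3 -m creep 'ROWS' [FORCE]. ROWS is JSON, a list of rows, each an object with "slide": the shift along the tool's x, y, z in cm, a list of three; "angular": the turn, a rotation vector about the tool's x, y, z in rad, a list of three; "claw": the opening, from -1 (shut) to 1 (fully open). A call has 1 to 10 rows; each row shifts and turns the commanded pose from where the row before left it, along the tool's axes as they then stand; what a row does not reach is not made up. A row lasts 1/12 s, in which the tool goes at most 41.7 mm and 7.16 degrees, less where a joint would pass 70% of its speed; a pose out of reach is approached as far as the arm can. A call with a gripper value outside its range is refused whole. The fingers move at their own pace and stop on an object; FORCE is the grip in N (left out, the last holds). Time passes only in rows, so rows that do not move let the fingers close. It gives the time, the measured TCP pose, the force, the opening and the grip force at its end, in the units of the state.
- manip.sense(): the state, without advancing time (a new reading comes with each control period).
- viewer.snapshot(name): name is "scene" or "side" or "wrist"; returns the picture (384x512x3 uint8, blue, green, red); there is no depth.
- viewer.calibration(name): a dict with "fov_y" (degrees; the focal length in pixels is half the picture's height over the tangent of half this angle, whatever the lens; pixels are square), "cx", "cy" (the principal point, pixels), "T" (4x4, takes a point from camera to world coordinates); the wrist camera has in their place "tool_from_camera" (4x4, takes a point from camera to tool coordinates, whose origin is the TCP and whose axes are the flange's). Camera axes: x right, y up, looking along -z (the intrinsics and any distortion apply to the point x, -y, -z); pixel columns grow to the right and rows downward; lengths in m; the calibration is good to about 2 mm. A picture is of the moment at which its call begins: read the wrist's pose just before it. calibration takes no time and is no camera call.
- ticket.sign_off(): hands the job in; it is judged then, once.
The state is a dict: "t": time; "q": joint angles; "qd": joint speeds; "tau": joint torques, N m; "tcp_pos": TCP position; "tool_rot": TCP orientation; "force": force on the tool from outside, world axes, zero at the start; "ft_torque": the same for the moment, N m; "finger_gap": opening from 0.0 (shut) to 1.0 (fully open); "gripper_force": force on a finger pad.
Only numpy, scipy, OpenCV 4.12 (cv2) and the standard library are available. Lean on these libraries where they do the work, as an engineer would, in place of code of your own. Each camera call takes 0.05 s, during which the arm holds its last target. There are 200 camera calls.

## Task

We are about to dust the little chocolate-topped cake with sugar. Lift the clear cover off it and stand the cover in the middle of the empty wooden board, then fetch the steel stencil with the red grip and hold it level over the cake, centred, its long side along the cake's long side, hovering within a centimetre of the top without touching. Finish while still holding it there, not set down or let go; the glaze is fresh, so nothing may ever touch or shift the cake, and pass over the jam jars, sugar dredger and plate of biscuits without disturbing them.

Things in the scene. Friction and masses are not known exactly. Their poses are not given: they have to be found in the camera images.
- plate: flat white china cake plate, round, 180 mm diameter, 12 mm thick, flat top, 0.7 kg, loose on the table; carries the cake and, at the start, the cover over it; origin: centre of its underside
- board: empty round wooden serving board, 180 mm diameter, 12 mm thick, flat top, 0.6 kg, loose on the table; origin: centre of its underside. The cover is to stand on it
- cake: small rectangular cake, golden sides and dark chocolate glaze on top, 84 mm (its x, the long side) by 56 mm (its y), 30 mm tall, 0.14 kg, standing loose on the plate near its middle, so its top is 42 mm above the table; origin: centre of its underside, z up
- cake_top (a point): centre of the cake's flat top, 30 mm above its origin; same axes as the cake
- cover: clear round dome cover, open below, 130 mm outer diameter, 4 mm wall, 62 mm tall to its flat top, with an upright steel knob on top: a cylinder of 22 mm diameter, 36 mm high. About 0.28 kg (varies by a quarter). Stands on the plate over the cake, about 10 mm from the cake's corners and 28 mm above its top. Origin: centre of its bottom rim, z up
- cover_knob (a point): point on the knob's axis at the height to grip, 86 mm above the cover's rim, 24 mm above the dome's flat top, 12 mm below the knob's top
- stencil: steel dusting stencil lying flat: lattice frame 100 mm (its x, the long side) by 72 mm (its y), 3 mm thick; a 26 mm wide tab goes out from the middle of the short side at -x to x = -101 mm and bears an upright red grip. About 80 g (varies by a quarter). Origin: centre of the underside of the rectangular frame, z up. The grip may end at either end of the cake
- stencil_grip (a point): point on the axis of the red grip to take it by: the grip is an upright square post, 20 mm by 20 mm, sides along the stencil's x and y, centred at x = -88 mm, from 3 mm to 58 mm above the stencil's underside; this point is 38 mm above the underside
- jar_left: sealed preserving jar of dark red jam with a clear lid and orange seal, 64 mm diameter, 86 mm tall, 0.3 kg; origin: centre of its underside; a bystander on the left (+y)
- jar_right: sealed preserving jar of dark red jam with a clear lid and orange seal, 64 mm diameter, 86 mm tall, 0.3 kg; origin: centre of its underside; a bystander on the right (-y)
- jar_back: sealed preserving jar of dark red jam with a clear lid and orange seal, 64 mm diameter, 86 mm tall, 0.3 kg; origin: centre of its underside; a bystander at the back
- dredger: closed steel sugar dredger, 66 mm diameter, 114 mm tall; origin: centre of its underside; a bystander at the back left
- biscuits: flat white plate of 176 mm diameter with three stacks of jam biscuits, 42 mm tall in all; origin: centre of its underside; a bystander at the back right
Mind the look-alikes: they are no part of the job. What is shaped like the cover but green is not meant. What is shaped like the stencil but green is not meant.

How it is judged:
On the way, in this order (a step that is already met when the one before it is completed fails the run):
1. the cover stands upright on the wooden board, let go (horizontal distance between cover and board below 0.025 m and z of cover in the frame of board between 0.008 and 0.016 m and angle between cover's own z axis and vertical below 0.08 rad and contact force between the arm and cover below 0.05 N and linear speed of cover below 0.02 m/s), for 0.2 s.
2. the stencil is held in the gripper, clear of the table (height (world z) of stencil above 0.03 m and contact force between the fingers and stencil above 1 N), for 0.2 s.
At the end, for the whole second after the job is handed in: Stencil held in the fingers at rest, 1.5-15 mm above the cake top, touching nothing else, centred within 10 mm, long sides parallel within 7 deg, level within 4.5 deg. Cake on its plate. Cover upright on the board, let go, within 25 mm of its middle (all of step 1 and horizontal distance between stencil and cake_top below 0.01 m and z of stencil in the frame of cake_top between 0.0015 and 0.015 m and angle between the x axis of stencil and the x axis of cake, either way round below 0.12 rad and angle between stencil's own z axis and vertical below 0.08 rad and contact force between the fingers and stencil above 1 N and linear speed of stencil below 0.02 m/s and contact force between stencil and cake below 0.05 N and contact force between stencil and plate below 0.05 N and contact force between stencil and cover below 0.05 N and contact force between stencil and board below 0.05 N and contact force between stencil and jar_left below 0.05 N and contact force between stencil and jar_right below 0.05 N and contact force between stencil and jar_back below 0.05 N and contact force between stencil and dredger below 0.05 N and contact force between stencil and biscuits below 0.05 N and horizontal distance between cake and plate below 0.03 m and angle between cake's own z axis and vertical below 0.05 rad); the arm keeps its last pose, push and grip.
It fails at once if the cake is touched (over 0.2 N by the stencil or fingers, 0.5 N by the cover) or shifted more than 15 mm (contact force between any of stencil, the arm and cake above 0.2 N or contact force between cover and cake above 0.5 N or distance of cake from where it was at the start of the episode above 0.015 m).
It fails at once if a jar, the dredger or the plate of biscuits is shifted more than 20 mm or tipped by more than 17 degrees (distance of any of jar_left, jar_right, jar_back, dredger, biscuits from where it was at the start of the episode above 0.02 m or angle between any of jar_left, jar_right, jar_back, dredger, biscuits's own z axis and vertical above 0.3 rad).
It also fails if it takes over 67 s, if anything falls off the work surface, if the arm or the gripper's body presses on something with over 40 N, if the wrist force passes 120 N, or if a joint passes its speed limit or range.

## Working session

There is one attempt and no reset: what is moved stays moved. The work goes in short steps, Python scripts to look and compute and a shell command to move; the robot and the scene stay as the last step left them, time stands still between calls to the robot, and variables do not carry over. Pictures are saved under pics/ and viewed, at most 13 in all, crops included, and the job is handed in when it is done.

```bash
mkdir -p pics; ls
python3 - <<'E'
from station import manip, viewer
import cv2, json
s=manip.sense(); print({k:s[k] for k in('t','tcp_pos','tool_rot','finger_gap')},manip.pinch_z)
for n in('scene','side','wrist'):
    cv2.imwrite(f'pics/{n}0.png',viewer.snapshot(n)); print(n,viewer.calibration(n))
E
```

```text
pics
{'t': 0.0, 'tcp_pos': array([ 0.26482173, -0.56533098,  0.2303259 ]), 'tool_rot': array([ 9.76134510e-01,  2.17164093e-01, -3.12320093e-05, -1.08357092e-03]), 'finger_gap': 0.9985947644752385} 0.0187
scene {'fov_y': 53.222199673664, 'cx': 255.777493181303, 'cy': 194.89763543761856, 'T': array([[ 0.47492057, -0.61525884,  0.62921142,  1.261879  ],
       [ 0.88001629,  0.32823621, -0.34326713, -0.42693075],
       [ 0.00466817,  0.71674092,  0.69732393,  0.94967389],
       [ 0.        ,  0.        ,  0.        ,  1.        ]])}
side {'fov_y': 49.64728439834988, 'cx': 256.51579772925953, 'cy': 188.8565694743189, 'T': array([[-0.84075559,  0.33058282, -0.42877155,  0.0430113 ],
       [-0.54116677, -0.48915074,  0.68401029,  0.71531257],
       [ 0.01638813,  0.80712239,  0.59015665,  0.72439892],
       [ 0.        ,  0.        ,  0.        ,  1.        ]])}
wrist {'fov_y': 63.46523365058563, 'cx': 258.5014029117466, 'cy': 191.49871962931653, 'tool_from_camera': array([[-3.10366655e-05,  9.63283019e-01,  2.68488032e-01,
         6.80871226e-02],
       [ 9.99999964e-01, -4.16278291e-05,  2.64950525e-04,
         7.44720014e-04],
       [ 2.66398916e-04,  2.68488031e-01, -9.63282983e-01,
        -1.41504825e-01],
       [ 0.00000000e+00,  0.00000000e+00,  0.00000000e+00,
         1.00000000e+00]])}
```

View pics/scene0.png

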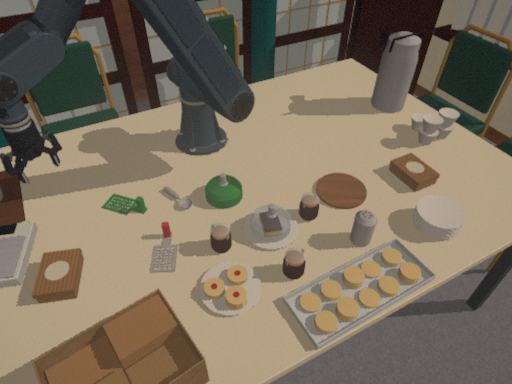

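View pics/side0.png

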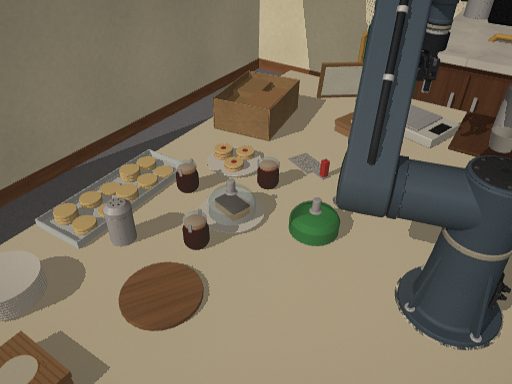

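Scene picture: the clear cover is at (270,225) with its knob at (272,210), and the board is at (341,190). The steel stencil frame is at (164,259) with its red grip at (166,230). The jars are at (221,237), (309,206) and (293,264), the biscuits at (231,288) and the dredger at (363,228).
Side picture: knob (231,186), board (162,295), red grip (324,168), frame (308,163).

What could be mistaken: for the cover, clear (270,225) or green (224,190), and I choose the clear one. For the stencil, steel with red grip (164,259) or green (122,204), and I choose the steel one.

```bash
cat > h.py <<'E'
import numpy as np, cv2
from station import manip, viewer
from scipy.spatial.transform import Rotation as R
def pose():
    s=manip.sense(); T=np.eye(4); T[:3,:3]=R.from_quat(s['tool_rot']).as_matrix(); T[:3,3]=s['tcp_pos']; return T
def camT(n,tool=None):
    c=viewer.calibration(n); return c, (c['T'] if n!='wrist' else tool@c['tool_from_camera'])
def ray(n,px,tool=None):
    c,T=camT(n,tool); f=192/np.tan(np.radians(c['fov_y']/2))
    d=T[:3,:3]@np.array([(px[0]-c['cx'])/f,-(px[1]-c['cy'])/f,-1]); return T[:3,3],d
def plane(n,px,z,tool=None):
    o,d=ray(n,px,tool); return (o+d*(z-o[2])/d[2])
def tri(*rs):
    A=0;b=0
    for o,d in rs:
        d=d/np.linalg.norm(d);P=np.eye(3)-np.outer(d,d);A=A+P;b=b+P@o
    x=np.linalg.solve(A,b); return x,[np.linalg.norm(np.cross(x-o,d/np.linalg.norm(d))) for o,d in rs]
def proj(n,p,tool=None):
    c,T=camT(n,tool); f=192/np.tan(np.radians(c['fov_y']/2)); q=np.linalg.inv(T)@np.r_[p,1]
    return np.array([c['cx']+f*q[0]/-q[2],c['cy']-f*q[1]/-q[2]])
def blobs(m,amin=30):
    n,l,s,c=cv2.connectedComponentsWithStats(m.astype(np.uint8)); return [(c[i].round(1),s[i]) for i in range(1,n) if s[i][4]>amin]
E
python3 - <<'E'
from h import *
for n,r in(('scene',(130,330,150,310)),('side',(110,350,130,330))):
    im=cv2.imread(f'pics/{n}0.png'); hsv=cv2.cvtColor(im,cv2.COLOR_BGR2HSV)
    h,s,v=cv2.split(hsv)
    print(n,'red',blobs(((h<6)|(h>174))&(s>170)&(v>120),15))
    print(n,'brown',[b for b in blobs((h<16)&(s>90)&(v<170)&(v>40),300)])
    if n=='scene': a=cv2.resize(im[150:310,130:350],None,fx=2.6,fy=2.6,interpolation=cv2.INTER_CUBIC)
    else: b=cv2.resize(im[130:260,170:350],None,fx=1.25*2.6*0.7,fy=2.275,interpolation=cv2.INTER_CUBIC)
cv2.imwrite('pics/crop0.png',a)
print('knob',tri(ray('scene',(272,210)),ray('side',(231,186))))
print('grip',tri(ray('scene',(166,230)),ray('side',(324.5,168))))
print('board',plane('scene',(341,190),.012),plane('side',(162,294),.012))
print('frame',plane('scene',(164,258),.003),plane('side',(307,162),.003))
E
```

```text
scene red [(array([213.7, 285.8]), array([212, 284,   5,   5,  17], dtype=int32)), (array([236. , 293.9]), array([234, 292,   5,   5,  20], dtype=int32))]
scene brown [(array([127.6,  47. ]), array([  79,    0,   90,  107, 3109], dtype=int32)), (array([366.6,  56.3]), array([352,  42,  28,  29, 344], dtype=int32)), (array([413.3, 172.3]), array([389, 153,  51,  39, 934], dtype=int32)), (array([ 10.5, 199.8]), array([   0,  171,   25,   55, 1052], dtype=int32)), (array([341. , 190.5]), array([ 316,  173,   51,   36, 1413], dtype=int32)), (array([ 58.6, 276.7]), array([  31,  248,   52,   55, 1763], dtype=int32)), (array([124.5, 348.6]), array([  33,  290,  175,   94, 8267], dtype=int32))]
side red [(array([322.8, 167.1]), array([320, 160,   9,  17,  75], dtype=int32))]
side brown [(array([143.5, 127.4]), array([   0,   58,  351,  149, 4042], dtype=int32)), (array([468.2, 104.4]), array([ 412,   63,  100,   96, 4513], dtype=int32)), (array([265.4,  97.5]), array([243,  86,  46,  24, 574], dtype=int32)), (array([267.1, 177.3]), array([257, 166,  22,  23, 368], dtype=int32)), (array([186.9, 181. ]), array([176, 168,  23,  25, 369], dtype=int32)), (array([195.5, 236.9]), array([183, 221,  26,  29, 466], dtype=int32)), (array([160.6, 295.9]), array([ 119,  262,   84,   69, 4505], dtype=int32)), (array([ 35.4, 360. ]), array([   0,  331,   73,   53, 1622], dtype=int32))]
knob (array([0.56707135, 0.00789142, 0.08969599]), [np.float64(0.0016520968873950852), np.float64(0.0016520968873951643)])
grip (array([ 0.43527346, -0.29840622,  0.0278986 ]), [np.float64(0.001187877122504396), np.float64(0.0011878771225043952)])
board [0.53662953 0.31428226 0.012     ] [0.52173606 0.32546737 0.012     ]
frame [ 0.51790726 -0.33594603  0.003     ] [ 0.51130395 -0.33659306  0.003     ]
```

View pics/crop0.png

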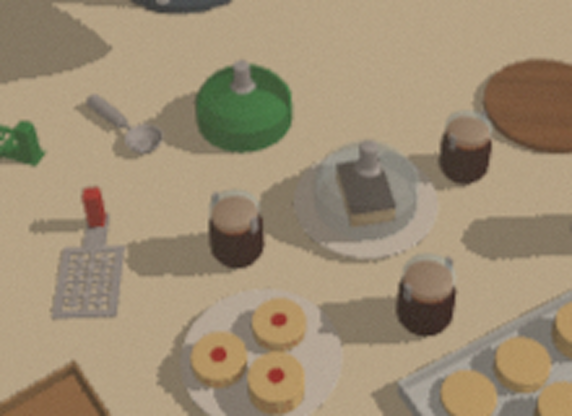

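The crop confirms both choices: clear dome with a steel knob over the cake, and the steel lattice with the red grip post. I'll look over the stencil first, since it's on the way.

```bash
python3 -m creep '[{"slide":[3.5,-1.8,-0.2],"angular":[0,0,0],"claw":1},{"slide":[3.5,-1.8,-0.2],"angular":[0,0,0],"claw":1},{"slide":[3.5,-1.8,-0.2],"angular":[0,0,0],"claw":1},{"slide":[3.5,-1.8,-0.2],"angular":[0,0,0],"claw":1},{"slide":[3.5,-1.8,-0.2],"angular":[0,0,0],"claw":1},{"slide":[3.5,-1.8,-0.2],"angular":[0,0,0],"claw":1},{"slide":[3.5,-1.8,-0.2],"angular":[0,0,0],"claw":1},{"slide":[3.5,-1.8,-0.2],"angular":[0,0,0],"claw":1},{"slide":[0,0,0],"angular":[0,0,0],"claw":1},{"slide":[0,0,0],"angular":[0,0,0],"claw":1}]' 40
python3 - <<'E'
from h import *
T=pose(); np.save('T1.npy',T); cv2.imwrite('pics/w1.png',viewer.snapshot('wrist'))
E
```

```text
t: 0.98
tcp_pos: [0.4585, -0.3149, 0.2473]
tool_rot: [0.976, 0.219, -0.0, -0.0]
force: [-0.1, 0.6, 0.3]
finger_gap: 0.997
gripper_force: 0.0
```

```bash
python3 -m creep '[{"slide":[3.0,-2.9,0],"angular":[0,0,0],"claw":1},{"slide":[3.0,-2.9,0],"angular":[0,0,0],"claw":1},{"slide":[3.0,-2.9,0],"angular":[0,0,0],"claw":1},{"slide":[3.0,-2.9,0],"angular":[0,0,0],"claw":1},{"slide":[3.0,-2.9,0],"angular":[0,0,0],"claw":1},{"slide":[3.0,-2.9,0],"angular":[0,0,0],"claw":1},{"slide":[3.0,-2.9,0],"angular":[0,0,0],"claw":1},{"slide":[1.0,-3.0,0],"angular":[0,0,0],"claw":1},{"slide":[0,0,0],"angular":[0,0,0],"claw":1},{"slide":[0,0,0],"angular":[0,0,0],"claw":1}]'
python3 - <<'E'
from h import *
T=pose(); np.save('T2.npy',T); cv2.imwrite('pics/w2.png',viewer.snapshot('wrist'))
a=cv2.imread('pics/w1.png');b=cv2.imread('pics/w2.png')
cv2.imwrite('pics/w12.png',cv2.resize(np.hstack([a[:,:],b]),None,fx=.78,fy=.78,interpolation=cv2.INTER_AREA))
E
```

```text
t: 1.87
tcp_pos: [0.5575, -0.0131, 0.2469]
tool_rot: [0.976, 0.218, -0.001, 0.0]
force: [-0.7, -0.7, 0.6]
finger_gap: 1.002
gripper_force: 0.0
```

View pics/w12.png

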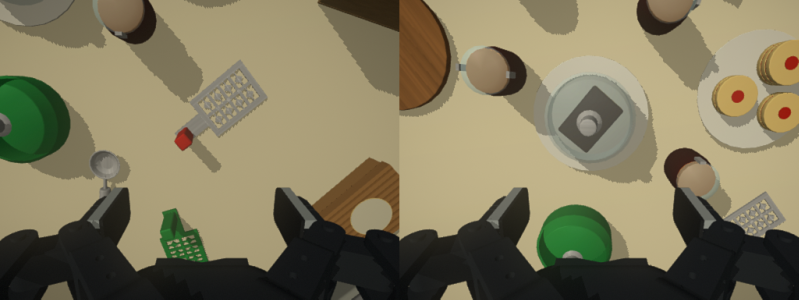

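The left half (wrist at T1) shows the stencil frame at about (295,127) full-res and the red grip at (235,178). The right half (T2) shows the knob at about (243,158) and the cake top at (243,151), with its long side tilted. A jar is at (125,90) and the board at the left edge. Next I measure all of these.

Run:
```python
from h import *
T1,T2=np.load('T1.npy'),np.load('T2.npy')
a=cv2.imread('pics/w1.png');b=cv2.imread('pics/w2.png')
h,s,v=cv2.split(cv2.cvtColor(a,cv2.COLOR_BGR2HSV))
red=((h<8)|(h>172))&(s>140)&(v>70); red[300:]=0
print('red',blobs(red,20))
g=(s<60)&(v>80)&(v<200); g[:60]=0;g[190:]=0;g[:,:235]=0;g[:,:]&=True; g[:,360:]=0
g=cv2.morphologyEx(g.astype(np.uint8),cv2.MORPH_CLOSE,np.ones((7,7)))
for n,st in blobs(g,100): print('grey',n,st)
c=max(cv2.findContours(g,0,2)[0],key=cv2.contourArea)
g2=cv2.morphologyEx(cv2.drawContours(np.zeros_like(g),[c],-1,1,-1),cv2.MORPH_OPEN,cv2.getStructuringElement(2,(41,41)))
c2=max(cv2.findContours(g2,0,2)[0],key=cv2.contourArea)
W=np.array([plane('wrist',p[0]+0.,.003,T1)[:2]*1000 for p in c2],np.float32)
print('frame rect mm',cv2.minAreaRect(W))
h,s,v=cv2.split(cv2.cvtColor(b,cv2.COLOR_BGR2HSV))
print('cake px',b[140,225],b[165,225],b[158,243],b[160,270])
roi=np.zeros(v.shape,np.uint8); roi[95:205,195:300]=1
for th in(80,95,110):
    m=((v<th)&(roi>0)).astype(np.uint8)
    c=max(cv2.findContours(m,0,2)[0],key=cv2.contourArea); c=cv2.convexHull(c)
    W=np.array([plane('wrist',p[0]+0.,.042,T2)[:2]*1000 for p in c],np.float32)
    print(th,'cake rect mm',cv2.minAreaRect(W), len(c))
cv2.imwrite('pics/crop2.png',np.hstack([cv2.resize(b[85:215,180:310],(390,390),interpolation=2),cv2.resize(a[60:200,220:360],(390,390),interpolation=2)]))
print('side/scene knob proj');
```

```text
red [(array([235.6, 177.9]), array([224, 163,  23,  30, 448], dtype=int32))]
grey [289.1 129.1] [ 235   76  108  101 5500]
frame rect mm ((510.2978515625, -333.0771484375), (72.49576568603516, 108.7048568725586), 64.72098541259766)
cake px [74 83 87] [72 83 85] [143 155 158] [65 72 76]
80 cake rect mm ((557.622314453125, -16.26626968383789), (11.510899543762207, 81.38570404052734), 68.668701171875) 12
95 cake rect mm ((564.7412719726562, 7.001674652099609), (54.448463439941406, 82.17758178710938), 74.23971557617188) 17
110 cake rect mm ((564.7955932617188, 6.771213531494141), (55.3084716796875, 83.09999084472656), 74.13020324707031) 21
side/scene knob proj
```

View pics/crop2.png

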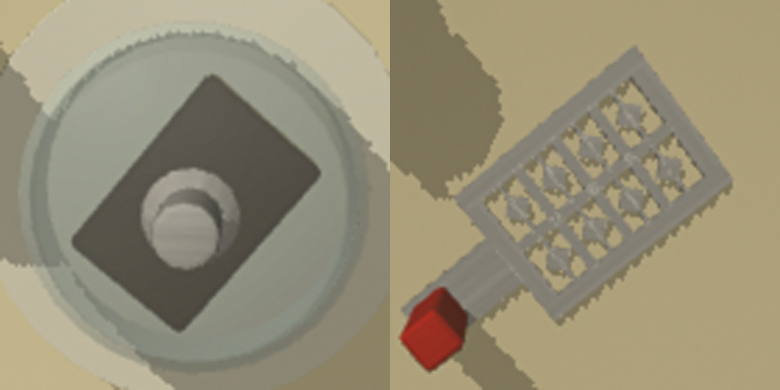

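The sizes check out: cake 55×83 mm, frame 72 mm wide with about 9 mm of tab in the mask, and the grip from the frame axis agrees with the triangulated one to 1 mm. The crop shows the cake under the dome with the knob top at full-res (241.7,164), and the steel stencil with its red post. Now I look at the board before taking the cover.

```bash
python3 -m creep '[{"slide":[1.2,-3.5,0],"angular":[0,0,0],"claw":1},{"slide":[1.2,-3.5,0],"angular":[0,0,0],"claw":1},{"slide":[1.2,-3.5,0],"angular":[0,0,0],"claw":1},{"slide":[1.2,-3.5,0],"angular":[0,0,0],"claw":1},{"slide":[1.2,-3.5,0],"angular":[0,0,0],"claw":1},{"slide":[1.2,-3.5,0],"angular":[0,0,0],"claw":1},{"slide":[1.2,-3.5,0],"angular":[0,0,0],"claw":1},{"slide":[1.2,-3.5,0],"angular":[0,0,0],"claw":1},{"slide":[0,0,0],"angular":[0,0,0],"claw":1},{"slide":[0,0,0],"angular":[0,0,0],"claw":1}]'
python3 - <<'E'
from h import *
T=pose(); T2=np.load('T2.npy'); im=viewer.snapshot('wrist'); cv2.imwrite('pics/w3.png',im)
h,s,v=cv2.split(cv2.cvtColor(im,cv2.COLOR_BGR2HSV))
m=((h<16)&(s>110)&(v>50)&(v<190)).astype(np.uint8); m[250:]=0
m=cv2.morphologyEx(m,cv2.MORPH_OPEN,np.ones((7,7)))
for c in cv2.findContours(m,0,1)[0]:
    if cv2.contourArea(c)>3000:
        c=c[(c[:,0,0]>3)&(c[:,0,0]<508)&(c[:,0,1]>3)&(c[:,0,1]<246)]
        W=np.array([plane('wrist',p[0]+0.,.012,T)[:2]*1000 for p in c],np.float32); print('board ellipse',cv2.fitEllipse(cv2.convexHull(W)),cv2.minEnclosingCircle(W))
print('knob top',plane('wrist',(241.7,163.5),.110,T2))
for n,p,z in(('jl',(118,90),.086),('jb',(350,4),.086),('jr',(380,230),.086)): print(n,plane('wrist',p,z,T2))
for n,p in(('jl',(309,200)),('jr',(221,230)),('jb',(294,258)),('dredger',(367,213))): print(n,plane('scene',p,.114 if n[0]=='d' else .086))
E
```

```text
t: 2.75
tcp_pos: [0.5269, 0.2808, 0.2471]
tool_rot: [0.976, 0.217, 0.0, 0.0]
force: [-0.6, -0.8, 0.8]
finger_gap: 0.997
gripper_force: 0.0
board ellipse ((528.77587890625, 320.4696044921875), (176.23130798339844, 176.71258544921875), 128.07904052734375) ((528.8987426757812, 320.4097900390625), 88.56863403320312)
knob top [0.56645939 0.00722138 0.11      ]
jl [0.57601176 0.13868562 0.086     ]
jb [ 0.72905947 -0.0207025   0.086     ]
jr [ 0.55916818 -0.15367213  0.086     ]
jl [0.58306104 0.13698962 0.086     ]
jr [ 0.56501639 -0.16293844  0.086     ]
jb [ 0.75256725 -0.02736442  0.086     ]
dredger [0.73251269 0.24081161 0.114     ]
```

View pics/w3.png

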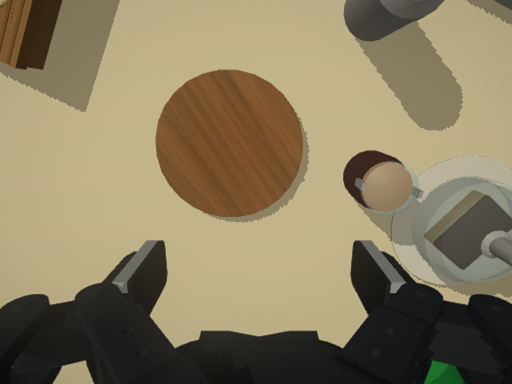

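Board is at (0.529, 0.320), Ø176 in the mask and round, pixel (230,143). The knob is at (0.5665, 0.007). I go back over the knob and start down.

```bash
python3 -m creep '[{"slide":[-1.1,3.7,0],"angular":[0,0,0],"claw":1},{"slide":[-1.1,3.7,0],"angular":[0,0,0],"claw":1},{"slide":[-1.1,3.7,0],"angular":[0,0,0],"claw":1},{"slide":[-1.1,3.7,0],"angular":[0,0,0],"claw":1},{"slide":[-1.1,3.7,0],"angular":[0,0,0],"claw":1},{"slide":[-1.1,3.7,0],"angular":[0,0,0],"claw":1},{"slide":[-1.4,4.1,0],"angular":[0,0,0],"claw":1},{"slide":[0,0,3],"angular":[0,0,0],"claw":1},{"slide":[0,0,3],"angular":[0,0,0],"claw":1},{"slide":[0,0,3],"angular":[0,0,0],"claw":1}]'
python3 -m creep '[{"slide":[0,0,0],"angular":[0,0,0],"claw":1},{"slide":[0,0,0],"angular":[0,0,0],"claw":1},{"slide":[0,0,0],"angular":[0,0,0],"claw":1}]'
python3 - <<'E'
from h import *
T=pose(); cv2.imwrite('pics/w4.png',viewer.snapshot('wrist'))
print(T.round(4)); print('tool-frame error to knob cm',100*T[:3,:3].T@(np.array([.5665,.0072,.080])-T[:3,3]), 'knob px',proj('wrist',[.5665,.0072,.11],T))
E
```

```text
t: 3.63
tcp_pos: [0.5653, 0.006, 0.1571]
tool_rot: [0.977, 0.214, 0.001, 0.001]
force: [-0.2, 0.5, 0.1]
finger_gap: 0.999
gripper_force: 0.0
t: 3.88
tcp_pos: [0.5659, 0.0092, 0.1585]
tool_rot: [0.976, 0.216, 0.001, 0.0]
force: [0.6, 0.3, 0.8]
finger_gap: 1.001
gripper_force: 0.0
[[ 9.065e-01  4.222e-01  1.900e-03  5.659e-01]
 [ 4.222e-01 -9.065e-01 -6.000e-04  9.200e-03]
 [ 1.500e-03  1.300e-03 -1.000e+00  1.585e-01]
 [ 0.000e+00  0.000e+00  0.000e+00  1.000e+00]]
tool-frame error to knob cm [-0.0382146   0.19983873  7.85360944] knob px [260.5839516  214.44604012]
```

View pics/w4.png

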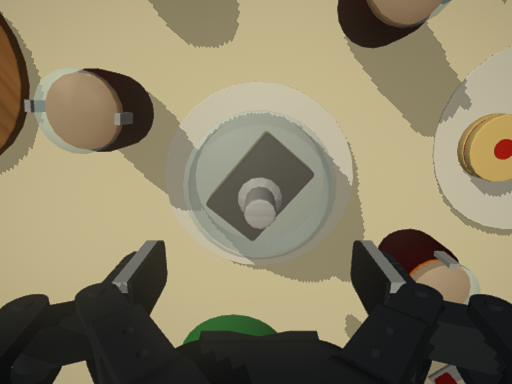

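The knob top is at (260,212), within 2 mm of the prediction (260.6,214.4). I descend and close.

```bash
python3 -m creep '[{"slide":[0,0.15,2.5],"angular":[0,0,0],"claw":1},{"slide":[0,0,2.5],"angular":[0,0,0],"claw":1},{"slide":[0,0,1.5],"angular":[0,0,0],"claw":1},{"slide":[0,0,1],"angular":[0,0,0],"claw":1},{"slide":[0,0,0.2],"angular":[0,0,0],"claw":1},{"slide":[0,0,0],"angular":[0,0,0],"claw":1},{"slide":[0,0,0],"angular":[0,0,0],"claw":1},{"slide":[0,0,0],"angular":[0,0,0],"claw":1}]' 50
python3 -m creep '[{"slide":[0,0,0],"angular":[0,0,0],"claw":-1},{"slide":[0,0,0],"angular":[0,0,0],"claw":-1},{"slide":[0,0,0],"angular":[0,0,0],"claw":-1},{"slide":[0,0,0],"angular":[0,0,0],"claw":-1},{"slide":[0,0,0],"angular":[0,0,0],"claw":-1},{"slide":[0,0,0],"angular":[0,0,0],"claw":-1},{"slide":[0,0,0],"angular":[0,0,0],"claw":-1},{"slide":[0,0,0],"angular":[0,0,0],"claw":-1},{"slide":[0,0,0],"angular":[0,0,0],"claw":-1},{"slide":[0,0,0],"angular":[0,0,0],"claw":-1}]' 50
```

```text
t: 4.6
tcp_pos: [0.5667, 0.0094, 0.0817]
tool_rot: [0.976, 0.217, 0.001, 0.001]
force: [-0.2, -0.1, -0.3]
finger_gap: 0.998
gripper_force: 0.0
t: 5.43
tcp_pos: [0.5658, 0.0094, 0.0806]
tool_rot: [0.976, 0.217, 0.0, 0.0]
force: [-1.2, 0.0, 5.4]
finger_gap: 0.243
gripper_force: 48.9
```

```bash
python3 -m creep '[{"slide":[0,0,-0.5],"angular":[0,0,0],"claw":-1},{"slide":[0,0,-1],"angular":[0,0,0],"claw":-1},{"slide":[0,0,-1.5],"angular":[0,0,0],"claw":-1},{"slide":[0,0,-2],"angular":[0,0,0],"claw":-1},{"slide":[0,0,-2],"angular":[0,0,0],"claw":-1},{"slide":[0,0,-2],"angular":[0,0,0],"claw":-1},{"slide":[0,0,-2],"angular":[0,0,0],"claw":-1},{"slide":[0,0,-2],"angular":[0,0,0],"claw":-1},{"slide":[0,0,-1],"angular":[0,0,0],"claw":-1},{"slide":[0,0,0],"angular":[0,0,0],"claw":-1}]'
python3 - <<'E'
from h import *
T=pose(); im=viewer.snapshot('side'); cv2.imwrite('pics/s5.png',im)
cv2.imwrite('pics/s5c.png',cv2.resize(im[60:300,100:360],None,fx=2,fy=2))
t=np.array([.529,.3204,T[2,3]]); print(T[:3,3],100*T[:3,:3].T@(t-T[:3,3]))
E
```

```text
t: 6.27
tcp_pos: [0.5669, 0.0093, 0.2228]
tool_rot: [0.976, 0.217, 0.002, 0.001]
force: [0.1, -0.7, -3.2]
finger_gap: 0.24
gripper_force: 49.0
[0.56690104 0.00934931 0.22281486] [  9.75798173 -29.77700427  -0.04498676]
```

View pics/s5c.png

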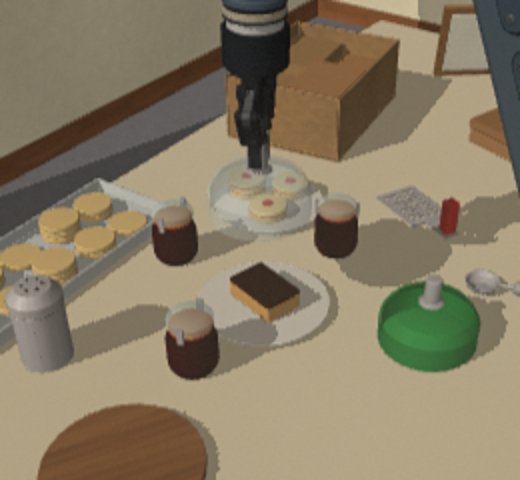

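The cover hangs free above the plate, the cake stands untouched at crop (265,285), and the force shows about 3 N of weight. I carry it to the board.

```bash
python3 -m creep '[{"slide":[0.4,-1.2,0],"angular":[0,0,0],"claw":-1},{"slide":[1.1,-3.3,0],"angular":[0,0,0],"claw":-1},{"slide":[1.1,-3.3,0],"angular":[0,0,0],"claw":-1},{"slide":[1.1,-3.3,0],"angular":[0,0,0],"claw":-1},{"slide":[1.1,-3.3,0],"angular":[0,0,0],"claw":-1},{"slide":[1.1,-3.3,0],"angular":[0,0,0],"claw":-1},{"slide":[1.1,-3.3,0],"angular":[0,0,0],"claw":-1},{"slide":[1.1,-3.3,0],"angular":[0,0,0],"claw":-1},{"slide":[1.1,-3.3,0],"angular":[0,0,0],"claw":-1},{"slide":[0.6,-2.2,0],"angular":[0,0,0],"claw":-1}]'
python3 -m creep '[{"slide":[0,0,0],"angular":[0,0,0],"claw":-1},{"slide":[0,0,2],"angular":[0,0,0],"claw":-1},{"slide":[0,0,3],"angular":[0,0,0],"claw":-1},{"slide":[0,0,3],"angular":[0,0,0],"claw":-1},{"slide":[0,0,2],"angular":[0,0,0],"claw":-1},{"slide":[0,0,1.5],"angular":[0,0,0],"claw":-1},{"slide":[0,0,1],"angular":[0,0,0],"claw":-1},{"slide":[0,0,0],"angular":[0,0,0],"claw":-1},{"slide":[0,0,0],"angular":[0,0,0],"claw":-1}]'
```

```text
t: 7.15
tcp_pos: [0.5256, 0.3246, 0.218]
tool_rot: [0.976, 0.218, -0.002, -0.001]
force: [1.3, -0.3, -2.5]
finger_gap: 0.243
gripper_force: 49.3
t: 7.9
tcp_pos: [0.5273, 0.3207, 0.0943]
tool_rot: [0.976, 0.217, -0.001, 0.0]
force: [-0.1, 0.5, -3.4]
finger_gap: 0.236
gripper_force: 49.4
```

```bash
python3 -m creep '[{"slide":[0,0,0.4],"angular":[0,0,0],"claw":-1},{"slide":[0,0,0.4],"angular":[0,0,0],"claw":-1},{"slide":[0,0,0.2],"angular":[0,0,0],"claw":-1},{"slide":[0,0,0.2],"angular":[0,0,0],"claw":-1},{"slide":[0,0,0],"angular":[0,0,0],"claw":-1},{"slide":[0,0,0],"angular":[0,0,0],"claw":-1}]'
```

```text
t: 8.4
tcp_pos: [0.5281, 0.321, 0.0835]
tool_rot: [0.976, 0.217, 0.0, -0.0]
force: [0.6, 0.5, -3.5]
finger_gap: 0.242
gripper_force: 49.4
```

```bash
python3 -m creep '[{"slide":[0,0,0.1],"angular":[0,0,0],"claw":-1},{"slide":[0,0,0.1],"angular":[0,0,0],"claw":-1},{"slide":[0,0,0],"angular":[0,0,0],"claw":-1},{"slide":[0,0,0],"angular":[0,0,0],"claw":-1}]'
```

```text
t: 8.73
tcp_pos: [0.528, 0.3209, 0.0813]
tool_rot: [0.976, 0.217, -0.0, 0.0]
force: [0.3, -0.2, -2.9]
finger_gap: 0.24
gripper_force: 49.4
```

```bash
python3 -m creep '[{"slide":[0,0,0.1],"angular":[0,0,0],"claw":-1},{"slide":[0,0,0.1],"angular":[0,0,0],"claw":-1},{"slide":[0,0,0],"angular":[0,0,0],"claw":-1},{"slide":[0,0,0],"angular":[0,0,0],"claw":-1}]'
```

```text
t: 9.07
tcp_pos: [0.5282, 0.321, 0.0806]
tool_rot: [0.976, 0.217, 0.0, -0.0]
force: [-2.3, -0.6, 5.6]
finger_gap: 0.239
gripper_force: 50.5
```

Contact is made, so I release. I open gently, then rise.

```bash
python3 -m creep '[{"slide":[0,0,0],"angular":[0,0,0],"claw":-0.2},{"slide":[0,0,0],"angular":[0,0,0],"claw":0.2},{"slide":[0,0,0],"angular":[0,0,0],"claw":0.6},{"slide":[0,0,0],"angular":[0,0,0],"claw":1},{"slide":[0,0,0],"angular":[0,0,0],"claw":1},{"slide":[0,0,0],"angular":[0,0,0],"claw":1},{"slide":[0,0,0],"angular":[0,0,0],"claw":1},{"slide":[0,0,0],"angular":[0,0,0],"claw":1}]'
python3 -m creep '[{"slide":[0,0,-1],"angular":[0,0,0],"claw":1},{"slide":[0,0,-2],"angular":[0,0,0],"claw":1},{"slide":[0,0,-3],"angular":[0,0,0],"claw":1},{"slide":[0,0,-3],"angular":[0,0,0],"claw":1},{"slide":[0,0,-3],"angular":[0,0,0],"claw":1},{"slide":[0,0,-3],"angular":[0,0,0],"claw":1},{"slide":[0,0,0],"angular":[0,0,0],"claw":1},{"slide":[0,0,0],"angular":[0,0,0],"claw":1}]'
python3 - <<'E'
from h import *
T=pose(); np.save('T6.npy',T); im=viewer.snapshot('wrist'); cv2.imwrite('pics/w6.png',im)
print(T.round(4)); print('expected knob px',proj('wrist',[.529,.3204,.11],T))
# stencil: yaw and grip
x=np.array([np.cos(np.radians(-25.3)),np.sin(np.radians(-25.3))]); print('stencil x',x,'grip',np.array([.5142,-.3349])-.088*x)
g=np.r_[np.array([.5142,-.3349])-.088*x,T[2,3]]; print(100*T[:3,:3].T@(g-T[:3,3]), np.degrees(np.arctan2(T[1,0],T[0,0])), manip.sense()['q'].round(2))
E
```

```text
t: 9.73
tcp_pos: [0.528, 0.3209, 0.0792]
tool_rot: [0.976, 0.217, -0.0, -0.0]
force: [0.5, 0.4, 0.6]
finger_gap: 1.0
gripper_force: 0.0
t: 10.4
tcp_pos: [0.5293, 0.3215, 0.2325]
tool_rot: [0.976, 0.217, 0.003, -0.0]
force: [-0.0, -0.4, -0.8]
finger_gap: 1.0
gripper_force: 0.0
[[ 9.056e-01  4.241e-01  5.700e-03  5.293e-01]
 [ 4.240e-01 -9.056e-01  2.200e-03  3.215e-01]
 [ 6.100e-03  4.000e-04 -1.000e+00  2.325e-01]
 [ 0.000e+00  0.000e+00  0.000e+00  1.000e+00]]
expected knob px [258.64760454 187.06520442]
stencil x [ 0.90408255 -0.42735786] grip [ 0.43464074 -0.29729251]
[-34.8095193   52.02441009  -0.18873654] 25.090836551201864 [ 0.37  0.52  1.45 -0.    1.17  1.5 ]
```

View pics/w6.png

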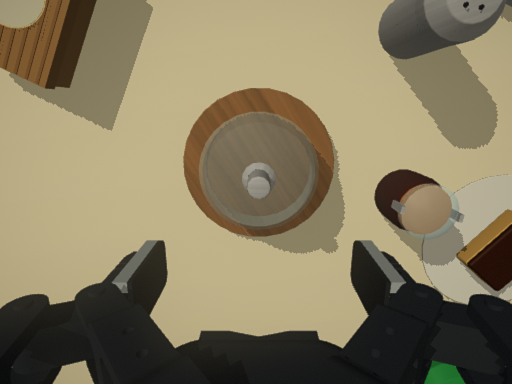

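The cover stands centred on the board: the knob is at (258,185), expected (258.6,187), with an even wooden ring round the rim. Next the stencil. I translate first, then turn about +0.88 rad on tool z so the fingers close across its y.

```bash
python3 -m creep '[{"slide":[-2.2,3.3,0],"angular":[0,0,0],"claw":1},{"slide":[-2.2,3.3,0],"angular":[0,0,0],"claw":1},{"slide":[-2.2,3.3,0],"angular":[0,0,0],"claw":1},{"slide":[-2.2,3.3,0],"angular":[0,0,0],"claw":1},{"slide":[-2.2,3.3,0],"angular":[0,0,0],"claw":1},{"slide":[-2.2,3.3,0],"angular":[0,0,0],"claw":1},{"slide":[-2.2,3.3,0],"angular":[0,0,0],"claw":1},{"slide":[-2.2,3.3,0],"angular":[0,0,0],"claw":1},{"slide":[-2.2,3.3,0],"angular":[0,0,0],"claw":1},{"slide":[-2.2,3.3,0],"angular":[0,0,0],"claw":1}]'
python3 -m creep '[{"slide":[-2.2,3.3,0],"angular":[0,0,0],"claw":1},{"slide":[-2.2,3.3,0],"angular":[0,0,0],"claw":1},{"slide":[-2.2,3.3,0],"angular":[0,0,0],"claw":1},{"slide":[-2.2,3.3,0],"angular":[0,0,0],"claw":1},{"slide":[-2.2,3.3,0],"angular":[0,0,0],"claw":1},{"slide":[-1.5,2.2,0],"angular":[0,0,0],"claw":1},{"slide":[0,0,0],"angular":[0,0,0],"claw":1},{"slide":[0,0,0],"angular":[0,0,0],"claw":1}]'
python3 -m creep '[{"slide":[0,0,1],"angular":[0,0,0.11],"claw":1},{"slide":[0,0,1],"angular":[0,0,0.11],"claw":1},{"slide":[0,0,1],"angular":[0,0,0.11],"claw":1},{"slide":[0,0,1],"angular":[0,0,0.11],"claw":1},{"slide":[0,0,1],"angular":[0,0,0.11],"claw":1},{"slide":[0,0,1],"angular":[0,0,0.11],"claw":1},{"slide":[0,0,1],"angular":[0,0,0.11],"claw":1},{"slide":[0,0,1],"angular":[0,0,0.11],"claw":1},{"slide":[0,0,0],"angular":[0,0,0],"claw":1},{"slide":[0,0,0],"angular":[0,0,0],"claw":1}]'
python3 - <<'E'
from h import *
T=pose(); np.save('T7.npy',T); im=viewer.snapshot('wrist'); cv2.imwrite('pics/w7.png',im)
print(T[:3,3],'yaw',np.degrees(np.arctan2(T[1,0],T[0,0])))
print('err cm',100*T[:3,:3].T@(np.array([.4347,-.2975,.019])-T[:3,3]),'grip top px',proj('wrist',[.4347,-.2975,.058],T))
print('green grip',plane('scene',(140,204),.03))
h,s,v=cv2.split(cv2.cvtColor(im,cv2.COLOR_BGR2HSV))
print('red',blobs(((h<8)|(h>172))&(s>140)&(v>70),50))
E
```

```text
t: 11.28
tcp_pos: [0.4668, -0.0725, 0.228]
tool_rot: [0.976, 0.217, -0.001, -0.001]
force: [-0.3, 0.2, -0.3]
finger_gap: 0.998
gripper_force: 0.0
t: 11.95
tcp_pos: [0.4335, -0.2943, 0.2277]
tool_rot: [0.976, 0.216, -0.001, -0.002]
force: [0.7, 0.1, -0.1]
finger_gap: 0.998
gripper_force: 0.0
t: 12.78
tcp_pos: [0.4341, -0.2914, 0.1484]
tool_rot: [0.976, -0.217, -0.002, -0.001]
force: [-0.1, -0.5, -0.6]
finger_gap: 1.001
gripper_force: 0.0
[ 0.4341487  -0.29141506  0.1484152 ] yaw -25.089293805454265
err cm [ 0.35278983  0.54778632 12.93954106] grip top px [265.01337303 192.17483323]
green grip [ 0.28783077 -0.33749011  0.03      ]
red [(array([264.6, 185.2]), array([253, 167,  25,  36, 831], dtype=int32))]
```

View pics/w7.png

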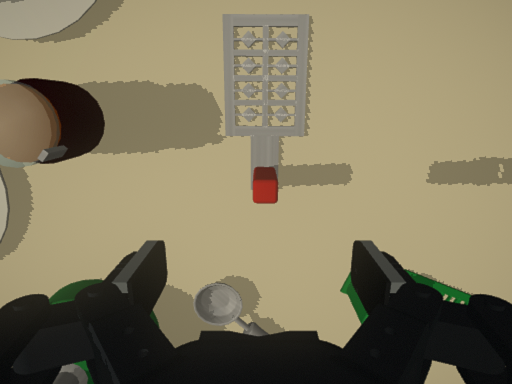

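The red post's top is at (264,190), expected (265,192), and the frame is square to the tool. Before descending I check how close the green dome is.

```bash
python3 - <<'E'
from h import *
T=np.load('T7.npy')
k=tri(ray('scene',(222,180)),ray('side',(316,206))); print(k)
print('rel to grip in tool cm',100*T[:3,:3].T@(np.r_[k[0][:2],0]-np.array([.4347,-.2975,0])))
E
python3 -m creep '[{"slide":[0.35,0.55,1.5],"angular":[0,0,0],"claw":1},{"slide":[0,0,1.5],"angular":[0,0,0],"claw":1},{"slide":[0,0,0],"angular":[0,0,0],"claw":1},{"slide":[0,0,0],"angular":[0,0,0],"claw":1}]'
```

```text
(array([ 0.35210004, -0.06241338,  0.07278026]), [np.float64(7.730424471152999e-06), np.float64(7.730424471093188e-06)])
rel to grip in tool cm [-17.44892718 -17.78797109   0.08806778]
t: 13.17
tcp_pos: [0.4353, -0.2994, 0.1194]
tool_rot: [0.976, -0.219, -0.001, -0.0]
force: [-0.5, 0.3, -0.1]
finger_gap: 0.999
gripper_force: 0.0
```

```bash
python3 -m creep '[{"slide":[0,-0.1,2.5],"angular":[0,0,0],"claw":1},{"slide":[0,0,2.5],"angular":[0,0,0],"claw":1},{"slide":[0,0,2.5],"angular":[0,0,0],"claw":1},{"slide":[0,0,1.5],"angular":[0,0,0],"claw":1},{"slide":[0,0,0.8],"angular":[0,0,0],"claw":1},{"slide":[0,0,0],"angular":[0,0,0],"claw":1},{"slide":[0,0,0],"angular":[0,0,0],"claw":1},{"slide":[0,0,0],"angular":[0,0,0],"claw":1}]' 80
python3 -m creep '[{"slide":[0,0,0],"angular":[0,0,0],"claw":-1},{"slide":[0,0,0],"angular":[0,0,0],"claw":-1},{"slide":[0,0,0],"angular":[0,0,0],"claw":-1},{"slide":[0,0,0],"angular":[0,0,0],"claw":-1},{"slide":[0,0,0],"angular":[0,0,0],"claw":-1},{"slide":[0,0,0],"angular":[0,0,0],"claw":-1},{"slide":[0,0,0],"angular":[0,0,0],"claw":-1},{"slide":[0,0,0],"angular":[0,0,0],"claw":-1},{"slide":[0,0,0],"angular":[0,0,0],"claw":-1},{"slide":[0,0,0],"angular":[0,0,0],"claw":-1}]' 80
```

```text
t: 13.83
tcp_pos: [0.4368, -0.2998, 0.0226]
tool_rot: [0.976, -0.219, 0.001, 0.001]
force: [-0.0, -0.2, 0.1]
finger_gap: 1.002
gripper_force: 0.0
t: 14.67
tcp_pos: [0.4361, -0.2993, 0.0217]
tool_rot: [0.976, -0.219, 0.0, 0.0]
force: [1.7, 0.4, 5.7]
finger_gap: 0.224
gripper_force: 78.4
```

```bash
python3 -m creep '[{"slide":[0,0,-0.5],"angular":[0,0,0],"claw":-1},{"slide":[0,0,-1],"angular":[0,0,0],"claw":-1},{"slide":[0,0,-2],"angular":[0,0,0],"claw":-1},{"slide":[0,0,-3],"angular":[0,0,0],"claw":-1},{"slide":[0,0,-3],"angular":[0,0,0],"claw":-1},{"slide":[0,0,-3],"angular":[0,0,0],"claw":-1},{"slide":[0,0,-3],"angular":[0,0,0],"claw":-1},{"slide":[0,0,-2],"angular":[0,0,0],"claw":-1},{"slide":[0,0,0],"angular":[0,0,0],"claw":-1},{"slide":[0,0,0],"angular":[0,0,0],"claw":-1}]'
python3 - <<'E'
from h import *
T=pose(); np.save('T8.npy',T); cv2.imwrite('pics/w8.png',viewer.snapshot('wrist'))
s=viewer.snapshot('side'); cv2.imwrite('pics/s8.png',s)
im=cv2.imread('pics/w8.png')
h,sa,v=cv2.split(cv2.cvtColor(im,cv2.COLOR_BGR2HSV))
c=[-78-6,0]
print(T.round(4))
# expected frame corners if held as grasped (grip centre at TCP in x,y)
for u,w in((38,-36),(138,-36),(138,36),(38,36)):
    p=T@np.array([u/1000,w/1000,.0217-.003,1]); print(proj('wrist',p[:3],T).round(1))
E
```

```text
t: 15.5
tcp_pos: [0.4363, -0.2994, 0.1978]
tool_rot: [0.976, -0.219, 0.001, 0.001]
force: [0.1, 1.2, -1.7]
finger_gap: 0.225
gripper_force: 77.9
[[ 0.9038 -0.4279  0.002   0.4363]
 [-0.4279 -0.9038 -0.0022 -0.2994]
 [ 0.0028  0.0011 -1.      0.1978]
 [ 0.      0.      0.      1.    ]]
[189.  165.6]
[175.2 -59.9]
[340.  -59.9]
[326.5 165.7]
```

View pics/w8.png

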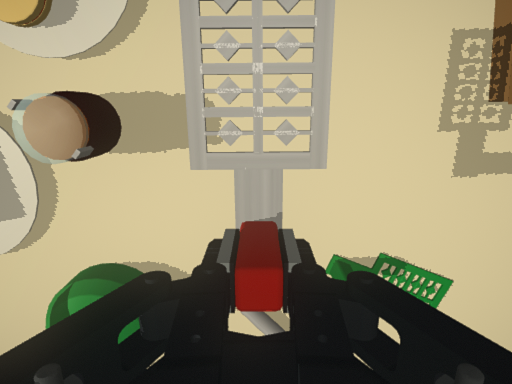

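The stencil is held: near corners at (190,168) and (327,168), expected (189,166) and (326.5,166). The far part looks slightly narrow, so I measure the sag from the edges.

Run:
```python
from h import *
T=np.load('T8.npy'); im=cv2.imread('pics/w8.png').astype(float)
sat=cv2.cvtColor(im.astype(np.uint8),cv2.COLOR_BGR2HSV)[:,:,1]
L=[];Rr=[]
for r in range(4,160,4):
    g=np.where(sat[r,160:260]<45)[0]; q=np.where(sat[r,260:360]<45)[0]
    L.append((r,160+g.min() if len(g) else np.nan)); Rr.append((r,260+q.max()))
L=np.array(L,float);Rr=np.array(Rr,float)
def rob(a):
    k=np.ones(len(a),bool)
    for _ in range(4):
        p=np.polyfit(a[k,0],a[k,1],1); e=abs(a[:,1]-np.polyval(p,a[:,0])); k=e<max(1,2*np.median(e))
    return p,k.sum()
(pl,nl),(pr,nr)=rob(L),rob(Rr)
print(pl,nl,pr,nr)
o=T[:3,3]
for r in(4,40,80,120,160):
    w=np.polyval(pr,r)-np.polyval(pl,r)+1
    # ray of mid px; depth at which 72 mm spans w px
    c,_=camT('wrist',T); f=192/np.tan(np.radians(c['fov_y']/2)); d=f*.072/w
    m=(np.polyval(pr,r)+np.polyval(pl,r)+1)/2
    p=np.r_[(m-c['cx'])/f*d,-(r-c['cy'])/f*d,-d,1]; print(r,round(w,1),(c['tool_from_camera']@p)[:3]*1000)
```

```text
[6.77125506e-02 1.79070175e+02] 39 [-5.22267206e-02  3.34255061e+02] 39
4 155.7 [113.58058315  -0.19991481  20.08816045]
40 151.4 [ 9.83702510e+01 -8.50586746e-02  2.00937895e+01]
80 146.6 [8.04189669e+01 5.04949194e-02 2.01004329e+01]
120 141.8 [61.25291117  0.19522149 20.10752583]
160 137.0 [40.7444593   0.35008475 20.11511558]
```

View pics/s8.png

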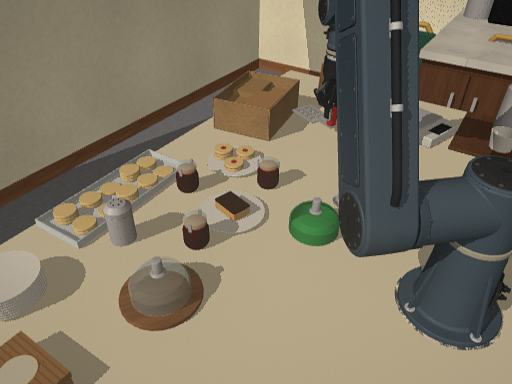

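The measurement shows the frame parallel to the tool: 20.1 mm below the TCP all along, centred within 0.4 mm. The side picture shows the cover upright on the board at (162,290) and the cake on its plate at (233,205). I cross-check the uncovered cake and move over it high up.

```bash
python3 - <<'E'
from h import *
im=cv2.imread('pics/s8.png'); v=im.max(2)
for th in(50,70,90):
    m=np.zeros(v.shape,np.uint8); m[185:225,205:258]=v[185:225,205:258]<th
    c=cv2.convexHull(max(cv2.findContours(m,0,2)[0],key=cv2.contourArea))
    W=np.array([plane('side',p[0]+0.,.042)[:2]*1000 for p in c],np.float32); print(th,cv2.minAreaRect(W))
E
python3 -m creep '[{"slide":[0,0,-1],"angular":[0,0,-0.082],"claw":-1},{"slide":[0,0,-1],"angular":[0,0,-0.082],"claw":-1},{"slide":[0,0,0],"angular":[0,0,0],"claw":-1},{"slide":[0,0,0],"angular":[0,0,0],"claw":-1}]'
python3 - <<'E'
from h import *
T=pose(); print(T[:3,3],'yaw',np.degrees(np.arctan2(T[1,0],T[0,0])),100*T[:3,:3].T@(np.array([.4802,.0309,.070])-T[:3,3]))
E
```

```text
50 ((562.8051147460938, 119.44635772705078), (0.0, 0.0), 0.0)
70 ((559.3104858398438, 12.315383911132812), (55.151546478271484, 83.67424774169922), 74.76454162597656)
90 ((560.1925659179688, 11.794597625732422), (56.5364990234375, 85.5126724243164), 74.44656372070312)
t: 15.93
tcp_pos: [0.4355, -0.2987, 0.2151]
tool_rot: [0.99, -0.14, -0.001, -0.001]
force: [-0.5, -0.4, -0.6]
finger_gap: 0.221
gripper_force: 77.9
[ 0.4355188  -0.29873316  0.21510474] yaw -16.06060848262052 [ -4.79832149 -32.89710377  14.55523435]
```

The side view has the same bias of about (-5,+5) mm that it showed for the board, so I trust the wrist value. The angle agrees.

```bash
python3 -m creep '[{"slide":[-0.3,-1.7,0],"angular":[0,0,0],"claw":-1},{"slide":[-0.5,-3.7,0],"angular":[0,0,0],"claw":-1},{"slide":[-0.5,-3.7,0],"angular":[0,0,0],"claw":-1},{"slide":[-0.5,-3.7,0],"angular":[0,0,0],"claw":-1},{"slide":[-0.5,-3.7,0],"angular":[0,0,0],"claw":-1},{"slide":[-0.5,-3.7,0],"angular":[0,0,0],"claw":-1},{"slide":[-0.5,-3.7,0],"angular":[0,0,0],"claw":-1},{"slide":[-0.5,-3.7,0],"angular":[0,0,0],"claw":-1},{"slide":[-0.5,-3.5,0],"angular":[0,0,0],"claw":-1},{"slide":[-0.5,-1.8,0],"angular":[0,0,0],"claw":-1}]'
python3 -m creep '[{"slide":[0,0,0],"angular":[0,0,0],"claw":-1},{"slide":[0,0,2],"angular":[0,0,0],"claw":-1},{"slide":[0,0,3],"angular":[0,0,0],"claw":-1},{"slide":[0,0,3],"angular":[0,0,0],"claw":-1},{"slide":[0,0,2],"angular":[0,0,0],"claw":-1},{"slide":[0,0,1],"angular":[0,0,0],"claw":-1},{"slide":[0,0,0],"angular":[0,0,0],"claw":-1},{"slide":[0,0,0],"angular":[0,0,0],"claw":-1}]'
python3 - <<'E'
from h import *
T=pose(); np.save('T9.npy',T);print(T[:3,3],'yaw',np.degrees(np.arctan2(T[1,0],T[0,0])),100*T[:3,:3].T@(np.array([.4802,.0309,.070])-T[:3,3]))
w=viewer.snapshot('wrist'); s=viewer.snapshot('scene'); cv2.imwrite('pics/w9.png',w);cv2.imwrite('pics/sc9.png',s)
cv2.imwrite('pics/c9.png',np.hstack([cv2.resize(w[0:240,130:390],(433,400),interpolation=2),cv2.resize(s[170:260,220:302],(364,400),interpolation=2)]))
E
```

```text
t: 16.77
tcp_pos: [0.4794, 0.0339, 0.2149]
tool_rot: [0.99, -0.139, -0.001, -0.001]
force: [-0.9, -0.1, -0.8]
finger_gap: 0.219
gripper_force: 78.1
t: 17.43
tcp_pos: [0.4794, 0.0297, 0.1052]
tool_rot: [0.99, -0.14, -0.002, 0.0]
force: [0.5, 0.4, -0.2]
finger_gap: 0.224
gripper_force: 78.2
[0.47938157 0.02974657 0.10518693] yaw -16.04195532441586 [ 0.05743489 -0.13528859  3.5184655 ]
```

View pics/c9.png

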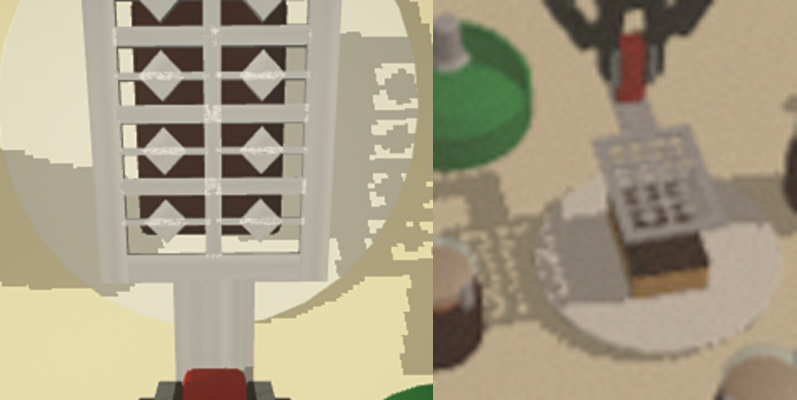

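The left crop (wrist) shows the cake's near edge through the lattice, with corners at full-res about (214,141) and (300,141), parallel to the frame. I check where that puts the cake.

Run:
```python
from h import *
T=np.load('T9.npy')
for px in((214,141),(300,141)):
    p=plane('wrist',px,.042,T); print(p, 1000*(T[:3,:3].T@(p-T[:3,3])))
```

```text
[0.53112897 0.04464453 0.042     ] [ 45.80651621 -28.65039063  63.03371023]
[ 0.51557764 -0.00943367  0.042     ] [45.80478969 27.61944802 63.06283893]
```

The cake width measures 56.3 mm and its centre is at tool (87.8, -0.5) mm, against the stencil at (88, 0.1). That is well aligned, so I go straight down.

```bash
python3 -m creep '[{"slide":[0,-0.05,0.8],"angular":[0,0,0],"claw":-1},{"slide":[0,0,0.8],"angular":[0,0,0],"claw":-1},{"slide":[0,0,0.8],"angular":[0,0,0],"claw":-1},{"slide":[0,0,0.4],"angular":[0,0,0],"claw":-1},{"slide":[0,0,0.2],"angular":[0,0,0],"claw":-1},{"slide":[0,0,0],"angular":[0,0,0],"claw":-1},{"slide":[0,0,0],"angular":[0,0,0],"claw":-1},{"slide":[0,0,0],"angular":[0,0,0],"claw":-1},{"slide":[0,0,0],"angular":[0,0,0],"claw":-1}]'
```

```text
t: 18.28
tcp_pos: [0.4805, 0.0308, 0.0766]
tool_rot: [0.99, -0.139, 0.0, 0.0]
force: [-0.0, -0.9, -1.5]
finger_gap: 0.225
gripper_force: 78.2
```

```bash
python3 -m creep '[{"slide":[0,0,0.3],"angular":[0,0,0],"claw":-1},{"slide":[0,0,0.3],"angular":[0,0,0],"claw":-1},{"slide":[0,0,0],"angular":[0,0,0],"claw":-1},{"slide":[0,0,0],"angular":[0,0,0],"claw":-1},{"slide":[0,0,0],"angular":[0,0,0],"claw":-1},{"slide":[0,0,0],"angular":[0,0,0],"claw":-1},{"slide":[0,0,0],"angular":[0,0,0],"claw":-1},{"slide":[0,0,0],"angular":[0,0,0],"claw":-1}]'
python3 - <<'E'
from h import *
for i in range(1):
    T=pose();print(T[:3,3],'yaw',np.degrees(np.arctan2(T[1,0],T[0,0])),'err',100*T[:3,:3].T@(np.array([.4802,.0309,.070])-T[:3,3]), manip.sense()['qd'].round(4))
w=viewer.snapshot('wrist'); cv2.imwrite('pics/w10.png',w)
T=pose(); g=w[90:190,190:330]
h,s,v=cv2.split(cv2.cvtColor(w,cv2.COLOR_BGR2HSV))
m=np.zeros(v.shape,np.uint8); m[0:165,190:330]=(v<75)[0:165,190:330]
ys,xs=np.where(m); print('dark rows max',np.percentile(ys,99.5),'cols',np.percentile(xs[ys>100],[0.5,99.5]))
for px in((np.percentile(xs[ys>100],.5),np.percentile(ys,99.5)),(np.percentile(xs[ys>100],99.5),np.percentile(ys,99.5))):
    p=plane('wrist',px,.042,T); print(1000*(T[:3,:3].T@(p-T[:3,3])))
E
```

```text
t: 18.95
tcp_pos: [0.4803, 0.0309, 0.0704]
tool_rot: [0.99, -0.139, 0.0, -0.0]
force: [0.3, 0.2, -1.4]
finger_gap: 0.227
gripper_force: 78.2
[0.48034206 0.03088127 0.07038006] yaw -15.938704503346868 err [-0.01417784  0.00210156  0.03800487] [ 0.0006 -0.0012 -0.0009 -0.0007  0.0001 -0.0007]
dark rows max 148.0 cols [208. 308.]
[ 45.86388238 -27.12569227  28.38213208]
[45.86626288 27.54445487 28.38033029]
```

```bash
python3 -c "
from station import ticket
print(ticket.sign_off())"
```

```text
the job is handed in; nothing more can be done
None
```

I handed the job in at about 19 s with the cover standing centred on the board and the stencil held level about 7.5 mm above the cake, centred to about 1 mm and with its long side along the cake's; sign-off returned no verdict.

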